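Repack the returned pliers and dial gauge in the inspection case

TASK

Put the returned dial gauge and the red-handled pliers back into their own shaped cutouts in the open blue case, and press each one in past the grip nubs until it lies level and fully home on the yellow cutout floor. Do not press on the gauge's glass, and leave the caliper, the screwdriver and the bin of fasteners where they are.

Things in the scene. Friction and masses are not known exactly. Their poses are not given: they have to be found in the camera images.
- case: Open blue case, fixed, 262 x 256 mm (x, y), rim 60 mm high, walls 6 mm. Origin: centre of its underside. x: away from the carrying handle, towards the lid folded flat on the bench beyond (x 137 to 399 mm, 60 mm high); y left; z up. Inside, a rigid dark insert: deck 26 mm high (34 mm below the rim), tool cutouts with 2 mm clearance down to a yellow floor at 12 mm height.
- trough (a point): Fixed in the case at (3, -47, 26) mm: middle, at deck height, of the finger trough, 217 mm along the case's x (-105 to 112), 42 mm wide in y (-68 to -26), as deep as the cutouts. It crosses both cutouts and gives the fingers 32 mm or more beside the pliers (at pliers z -8 to +34 mm) and beside the gauge's dial.
- nub (a point): Fixed in the case at (-29, 14, 18) mm: one of the springy rounded nubs in the cutout walls, four per cutout (pliers: beside z -48 and +60 mm of the pliers; gauge: at the four diagonals of the dial). They stand 1.2 mm into the tool: unpressed it rests on them, 6 to 10 mm too high; 5 to 12 N in all pushes it past them, then friction holds it.
- pliers_seat (a point): Fixed in the case at (-48, -34, 19) mm: where the pliers' origin lies when they are home: either flat side up, tip towards the case's +y (the pliers' z along the case's -y).
- pliers_seat_tip (a point): Fixed in the case at (-48, 46, 19) mm: where point pliers_tip lies when the pliers are home.
- gauge_seat (a point): Fixed in the case at (50, -50, 12) mm: where the gauge's origin lies when it is home, glass up, its x (stem) along the case's +y.
- gauge_seat_stem (a point): Fixed in the case at (50, 28, 22) mm: where point gauge_stem lies when the gauge is home.
- mat: Dark grey bench mat, fixed, 300 x 340 x 3 mm (x, y, z), origin under its centre; top 3 mm above the bench. The holder and the bin stand on its +x half; the gauge lies on its -x half, which is free once the gauge is gone.
- holder: Blue tool holder block, fixed, on the mat, 100 x 80 x 52 mm (x, y, z), origin under its centre. Slot for the pliers centred at x -22 mm, 16 x 28 mm, 46 mm deep; hole for the screwdriver at x +28 mm.
- pliers: Pliers, red handles, rigid (do not open), 160 mm long, 0.2 kg, 46 mm over the handles, 14 mm thick (head 24 x 12 mm). Origin: middle. z: along the length, tip -80 mm, handle end +80; y: across the handles (outer sides flat, at +-23 mm from z -5 to +80); x: thickness. Weight centre near z -21 mm. Start: upright in the holder's slot, handles up, tip 6 mm over the holder's underside, y along its y.
- pliers_tip (a point): Tip of the pliers, at (0, 0, -80) mm of the pliers.
- pliers_end (a point): Handle end of the pliers, at (0, 0, +80) mm of the pliers, midway between the handles.
- gauge: Dial gauge lying on its flat back, 0.16 kg: dial case 56 mm across (octagonal to the touch, 20 mm flats at +-y, +-x and between), 24 mm high. Origin: centre of its back. z: out of the dial (up); x: along the stem, 8 mm thick, centred 10 mm above the back, ending at x +78 mm; a black cap reaches x -42 mm.
- gauge_stem (a point): End of the gauge's stem, at (78, 0, 10) mm of the gauge.
- gauge_glass: Dial glass of the gauge, 47 mm across, inside a bezel about 4 mm wide that stands 1 mm above it. Origin: centre of the glass, 22.3 mm above the gauge's back. Not to be pressed.
- caliper: Steel caliper already lying in its own cutout in the case, origin under its centre at (0, 90, 18) mm of the case, beam 186 mm along the case's x. To be left alone.
- screwdriver: Short screwdriver with a yellow and black handle (25 mm thick, 85 mm high), standing in the holder 50 mm beyond the pliers (holder +x). Origin: underside of the handle, 52 mm above the holder's underside. To be left alone.
- bin: Blue picking bin of fasteners, 100 x 94 x 60 mm, 0.8 kg, on the mat, origin under its centre. To be left alone.

How it is judged:
At the end, for the whole second after the job is handed in: Pliers and gauge at rest in their cutouts: origins within 4 mm sideways, pliers' tip 6 mm, stem end 7 mm; both pliers ends and the gauge's back under 2.5 mm above home; pliers flat, gauge level (0.05 rad); caliper within 10, screwdriver (upright) 15, bin 20 mm of their starts (horizontal distance between pliers and pliers_seat below 0.004 m and horizontal distance between pliers_tip and pliers_seat_tip below 0.006 m and z of each of pliers_tip, pliers_end in the frame of pliers_seat below 0.0025 m and angle between the x axis of pliers and the z axis of case, either way round below 0.06 rad and horizontal distance between gauge and gauge_seat below 0.004 m and horizontal distance between gauge_stem and gauge_seat_stem below 0.007 m and z of gauge in the frame of gauge_seat below 0.0025 m and angle between gauge's own z axis and vertical below 0.05 rad and linear speed of each of pliers, gauge below 0.02 m/s and distance of caliper from where it was at the start of the episode below 0.01 m and distance of screwdriver from where it was at the start of the episode below 0.015 m and angle between screwdriver's own z axis and vertical below 0.2 rad and distance of bin from where it was at the start of the episode below 0.02 m); the robot touches nothing.
It fails at once if the gauge's glass is pressed with more than 3 N (contact force between any of the fingers, the arm and gauge_glass above 3 N).
It fails at once if the caliper is shifted by more than 20 mm (distance of caliper from where it was at the start of the episode above 0.02 m).
It fails at once if the screwdriver is knocked over or shifted (angle between screwdriver's own z axis and vertical above 0.4 rad or distance of screwdriver from where it was at the start of the episode above 0.03 m).
It fails at once if the bin is shifted by more than 30 mm (distance of bin from where it was at the start of the episode above 0.03 m).
It also fails if it takes over 72 s, if anything falls off the work surface, if the arm or the gripper's body presses on something with over 40 N, if the wrist force passes 120 N, or if a joint passes its speed limit or range.

ROBOT

A 6-joint arm with a two-finger parallel gripper is mounted at the origin on the work surface. World frame = base frame: x ahead of the robot, y to its left, z up, the work surface at z = 0. Lengths are in m, angles in rad, forces in N, time in s.
With the tool pointing down it reaches from about 0.275 to 0.825 m from the base axis. Payload 4.9 kg.
Tool frame: the origin (TCP) lies midway between the tips of the shut fingers; the grasp point (between the pads) lies 19 mm behind it (bot.grip_depth is the distance from the TCP to the grasp point, in m); z points along the fingers, y is the line along which they close (so a half turn about z gives the same grasp; the last joint's range is limited). The gripper opens to 85 mm and grips with 20 to 120 N. Pads are 22 mm wide; open, the fingers measure 114 mm over their backs; the gripper's body (76 mm by 85 mm) begins 54 mm behind the grasp point. The pads swing forward as they close: fully open they stand 13 mm farther back than shut.
Start: joints at [-1.319, 0.326, -0.193, 1.052, 0, 1.437], TCP at [0.207, -0.51, 0.231] pointing down, gripper open.
Joint ranges: [-2.65, 2.65], [-0.97, 1.79], [-1.3, 1.35], [-1.93, 2.1], [-1.47, 1.37], [-3.14, 3.14]. Speed limits (rad/s): [2.57, 2.57, 3.14, 3.14, 3.14, 3.14].

INTERFACE

Orientations are given as a unit quaternion [w, x, y, z].
In Python, from cell import bot gives the robot as it stands. Calls block until the motion is done:
- bot.move_pose(position, orientation): joint-space move of the TCP to a pose.
- bot.move_linear(position, speed=0.15, rotation=None, until_force=None): straight line of the TCP; rotation=None keeps the orientation; speed is the mean speed in m/s. With until_force (N) it stops when the force on the tool has changed by that much, and returns True; else False.
- bot.goto_joints(angles): joint-space move.
- bot.set_gripper(opening, grasp_force=None): opening from 0.0 (shut) to 1.0 (fully open); grasp_force is the grip in N (None keeps the last); returns when the fingers have stopped.
- bot.wait(seconds).
- bot.solve_ik(position, orientation): joint angles nearest the present ones, or None.
- bot.camera(name): name is "scene" or "top" or "wrist"; returns the picture (384x512x3 uint8, red, green, blue); there is no depth.
- bot.calibration(name): a dict with "mtx" (3x3 intrinsics, pixels), "extrinsics" (4x4, takes a point from world to camera coordinates); the wrist camera has in their place "hand_eye" (4x4, takes a point from camera to tool coordinates, whose origin is the TCP and whose axes are the flange's). Camera axes: x right, y down, z forward; pixel columns grow to the right and rows downward; lengths in m; the calibration is good to about 2 mm. A picture is of the moment at which its call begins: read the wrist's pose just before it. calibration takes no time and is no camera call.
A pose or a line that the arm cannot do raises bot.PlanningError and nothing moves.
- bot.close_job(): hands the job in; it is judged then, once.
Trained networks look in the newest picture that a camera, given by its name, has taken for a name from the list of things; names that differ only in an ending like _2 or _b are one class to them, and where a whole thing is asked for, a point or a joint stands for the part that bears it (a point fixed in the world has none). Each returns a list of dicts, best first, with "confidence" (0 to 1); they miss things now and then, are a little off and sometimes report something else, mostly with a low value. They report only what shows in the picture. A call takes as long as a camera call.
- bot.search_frame(camera, thing): "bbox" ([left, top, width, height] in pixels, round what is visible of it).
Readings, each from a call of its own:
- bot.read_clock(): time.
- bot.read_joint_positions(): joint angles.
- bot.read_joint_vel(): joint speeds.
- bot.read_joint_efforts(): joint torques, N m.
- bot.read_position(): TCP position.
- bot.read_tool_rot(): TCP orientation.
- bot.read_ft_force(): force on the tool from outside, world axes, zero at the start.
- bot.read_moment(): the same for the moment, N m.
- bot.read_gripper_width(): opening from 0.0 (shut) to 1.0 (fully open).
- bot.read_finger_force(): force on a finger pad.
Only numpy, scipy, OpenCV 4.12 (cv2) and the standard library are available. Lean on these libraries where they do the work, as an engineer would, in place of code of your own. Each camera call takes 0.05 s, during which the arm holds its last target. There are 200 camera calls.

## Working session

There is one attempt and no reset: what is moved stays moved. The work goes in short steps, each a Python script; the robot and the scene stay as the last script left them, time stands still between calls to the robot, and variables do not carry over. Pictures are saved under pics/ and viewed, at most 10 in all, crops included, and the job is handed in when it is done.

```bash
ls; mkdir -p pics
python3 - <<'E'
from cell import bot
import cv2,numpy as np
for c in ["top","scene"]:
    im=bot.camera(c); cv2.imwrite(f"pics/{c}0.png",im[:,:,::-1])
    k=bot.calibration(c); print(c,np.round(k["mtx"],1).tolist(),np.round(k["extrinsics"],4).tolist())
    for t in ["case","mat","holder","pliers","gauge","gauge_glass","caliper","screwdriver","bin"]:
        print(t,[(d["bbox"],round(d["confidence"],2)) for d in bot.search_frame(c,t)[:2]])
print(bot.calibration("wrist"))
print(bot.read_clock(), bot.read_tool_rot())
E
```

```text
pics
top [[385.9, 0.0, 255.3], [0.0, 385.9, 197.6], [0.0, 0.0, 1.0]] [[0.0119, -0.9999, 0.0082, -0.0062], [-0.9973, -0.0124, -0.0721, 0.5243], [0.0722, -0.0073, -0.9974, 1.0233], [0.0, 0.0, 0.0, 1.0]]
case [([280.0, 37.8, 112.3, 206.8], 0.6)]
mat [([110.2, 130.8, 137.4, 113.3], 0.58), ([177.6, 213.3, 30.7, 25.7], 0.31)]
holder [([126.7, 138.9, 42.1, 31.7], 0.83)]
pliers [([138.1, 134.3, 21.5, 23.0], 0.64), ([120.4, 139.0, 18.6, 12.3], 0.52)]
gauge [([179.9, 210.3, 28.0, 27.6], 0.8)]
gauge_glass [([186.4, 218.7, 19.0, 16.0], 0.66), ([280.9, 37.7, 111.4, 207.0], 0.39)]
caliper [([292.6, 155.2, 23.3, 69.2], 0.75)]
screwdriver [([121.0, 138.5, 18.3, 17.7], 0.6)]
bin [([194.9, 139.3, 42.3, 41.5], 0.85), ([276.8, 35.8, 116.6, 210.1], 0.36)]
scene [[416.8, 0.0, 258.5], [0.0, 416.8, 188.8], [0.0, 0.0, 1.0]] [[0.2788, 0.9602, 0.0179, -0.1357], [0.6323, -0.1695, -0.7559, -0.2436], [-0.7228, 0.2221, -0.6544, 1.5446], [0.0, 0.0, 0.0, 1.0]]
case [([132.6, 187.0, 159.5, 197.0], 0.9)]
mat [([264.1, 171.3, 152.4, 89.5], 0.56), ([354.4, 202.3, 51.5, 38.8], 0.23)]
holder [([355.7, 205.7, 50.2, 35.9], 
[... 239 characters left out ...]
167.1, 200.6], 0.41)]
screwdriver [([128.2, 184.2, 165.1, 199.8], 0.38)]
bin [([288.9, 207.1, 49.3, 47.4], 0.91)]
{'mtx': array([[324.41115267,   0.        , 256.74582748],
       [  0.        , 324.41115267, 191.78282852],
       [  0.        ,   0.        ,   1.        ]]), 'hand_eye': array([[ 8.80123228e-05, -9.52412235e-01, -3.04812937e-01,
         7.84828244e-02],
       [ 9.99999985e-01,  1.28377869e-04, -1.12384769e-04,
         2.75572375e-04],
       [ 1.46167864e-04, -3.04812923e-01,  9.52412233e-01,
        -1.42388432e-01],
       [ 0.00000000e+00,  0.00000000e+00,  0.00000000e+00,
         1.00000000e+00]])}
1.0 [-1.75138108e-05  9.81452536e-01  1.91705295e-01  5.23533395e-06]
```

Run:
```python
import cv2
im=cv2.imread("pics/top0.png")[25:260,100:410]
cv2.imwrite("pics/top0c.png",cv2.resize(im,None,fx=2.55,fy=2.55,interpolation=cv2.INTER_CUBIC))
```

```text
(no output)
```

View pics/top0c.png

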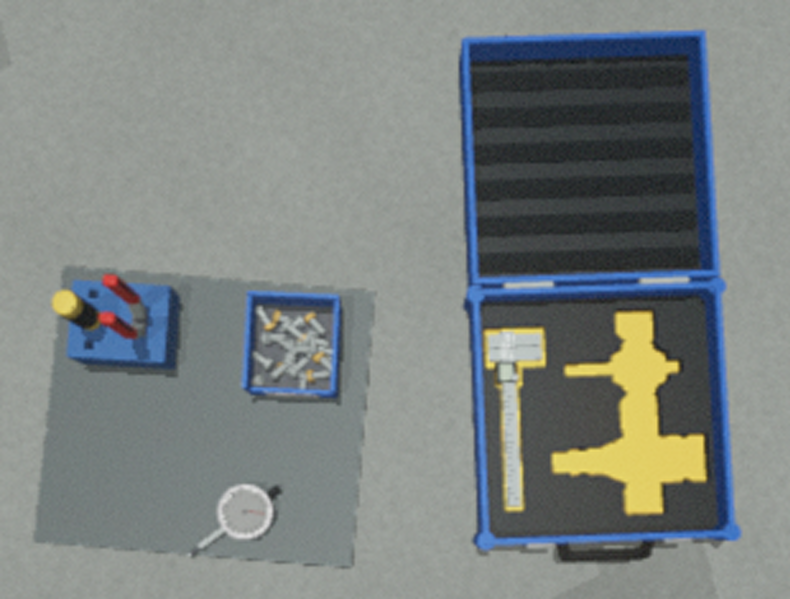

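The top view, as an 800 px crop, shows world +x up and world +y to the left. The gauge is at crop (245,510) with its stem towards (197,553). The pliers' handles are near (112,300), and the case interior spans (475–735, 288–540). Next I'll take close looks and check that the side grasp of the pliers is reachable.

```bash
cat > h.py <<'E'
from cell import bot
import numpy as np, cv2
from scipy.spatial.transform import Rotation as R
def q(r): x=r.as_quat(); return [x[3],x[0],x[1],x[2]]
def rot(zax,xax):  # tool z axis, approx tool x axis
    z=np.array(zax,float); z/=np.linalg.norm(z); x=np.array(xax,float); x-=z*(x@z); x/=np.linalg.norm(x)
    return R.from_matrix(np.c_[x,np.cross(z,x),z])
def down(yaw): return rot([0,0,-1],[np.cos(yaw),np.sin(yaw),0])
def cam_T(c):  # world->camera
    if c!="wrist": return bot.calibration(c)["extrinsics"]
    w=np.array(bot.read_tool_rot()); T=np.eye(4); T[:3,:3]=R.from_quat(w[[1,2,3,0]]).as_matrix(); T[:3,3]=bot.read_position()
    return np.linalg.inv(T@bot.calibration("wrist")["hand_eye"])
def px2w(uv,z,K,E):
    uv=np.atleast_2d(uv).astype(float); d=np.c_[uv,np.ones(len(uv))]@np.linalg.inv(K).T@E[:3,:3]; c=-E[:3,:3].T@E[:3,3]
    return c+d*((z-c[2])/d[:,2])[:,None]
def look(name):
    E=cam_T("wrist"); im=bot.camera("wrist"); K=bot.calibration("wrist")["mtx"]
    cv2.imwrite(f"pics/{name}.png",im[:,:,::-1]); np.savez(f"pics/{name}.npz",E=E,K=K); return im,K,E
def load(name): d=np.load(f"pics/{name}.npz"); return d["K"],d["E"]
E
cat > a.py <<'E'
from h import *
k=bot.calibration("top"); K,E=k["mtx"],k["extrinsics"]
c=lambda p:np.array(p)/2.55+[100,25]
case=px2w(c([(475,290),(720,285),(735,530),(483,545)]),.06,K,E); print("case",case.round(3).tolist(),case.mean(0).round(3))
g=px2w(c([(245,510),(197,553)]),.02,K,E); print("g",g.round(3).tolist())
p=px2w(c([(110,281),(118,324)]),.165,K,E); print("p",p.round(3).tolist())
h=px2w(c([(70,283),(180,288),(173,367),(68,360)]),.055,K,E);print("h",h.round(3).tolist(),h.mean(0))
P=p.mean(0); P[2]=.115
for up in(1,-1):
  for a in (0,10,20,30):
   for az in (70,90,110,-90):
    A=np.radians(az);e=np.radians(a)
    s=bot.solve_ik(P,q(rot([np.cos(A)*np.cos(e),np.sin(A)*np.cos(e),-np.sin(e)],[0,0,up])))
    if s is not None: print(up,a,az,np.round(s,2))
C=case.mean(0)
for yaw in(-90,90):
    print(yaw,bot.solve_ik(C+[-.048,-.05,0],q(down(np.radians(yaw)))),bot.solve_ik(C+[.05,-.05,0],q(down(np.radians(yaw)))))
E
python3 a.py
```

```text
case [[0.677, -0.079, 0.06], [0.686, -0.332, 0.06], [0.434, -0.344, 0.06], [0.416, -0.089, 0.06]] [ 0.554 -0.211  0.06 ]
g [[0.449, 0.158, 0.02], [0.403, 0.207, 0.02]]
p [[0.657, 0.266, 0.165], [0.617, 0.257, 0.165]]
h [[0.68, 0.339, 0.055], [0.676, 0.225, 0.055], [0.594, 0.23, 0.055], [0.6, 0.338, 0.055]] [0.63772793 0.28283811 0.055     ]
1 10 70 [-0.17  0.83 -0.75 -0.78  1.32  2.36]
1 10 90 [-0.17  1.06  0.04  1.33  1.32  0.78]
1 10 110 [-0.13  1.34  0.62  2.06  1.07  0.33]
1 20 70 [-0.15  0.69 -0.67 -0.29  1.17  2.11]
1 20 90 [-0.15  0.9  -0.09  0.98  1.19  1.15]
1 20 110 [-0.11  1.18  0.47  1.75  1.    0.61]
1 30 70 [-0.11  0.61 -0.61 -0.04  1.    2.03]
1 30 90 [-0.12  0.79 -0.15  0.83  1.04  1.34]
1 30 110 [-0.08  1.04  0.34  1.5   0.91  0.83]
1 30 -90 [ 0.6   1.37  1.07  2.04 -0.8  -0.63]
-1 10 70 [-0.17  0.83 -0.75 -0.78  1.32 -0.78]
-1 10 90 [-0.17  1.06  0.04  1.33  1.32 -2.36]
-1 10 110 [-0.13  1.34  0.62  2.06  1.07 -2.82]
-1 20 70 [-0.15  0.69 -0.67 -0.29  1.17 -1.04]
-1 20 90 [-0.15  0.9  -0.09  0.98  1.19 -1.99]
-1 20 110 [-0.11  1.18  0.47  1.75  1.   -2.54]
-1 30 70 [-0.11  0.61 -0.61 -0.04  1.   -1.12]
-1 30 90 [-0.12  0.79 -0.15  0.83  1.04 -1.8 ]
-1 30 110 [-0.08  1.04  0.34  1.5   0.91 -2.31]
-1 30 -90 [ 0.6   1.37  1.07  2.04 -0.8   2.51]
-90 [-0.6063587   0.52839029 -0.3604311   0.68197494  0.         -2.17715503] [-0.52037675  0.66662087 -0.09770191  0.80647355  0.         -2.09117307]
90 [-0.6063587   0.52839029 -0.3604311   0.68197494  0.          0.96443763] [-0.52037675  0.66662087 -0.09770191  0.80647355  0.          1.05041958]
```

Run:
```python
from h import *
bot.move_pose([.59,-.21,.30],q(down(0))); look("case1")
bot.move_pose([.65,.27,.33],q(down(0))); im,K,E=look("pl1")
print([ (t,bot.search_frame("wrist",t)[:1]) for t in ("pliers","holder","screwdriver")])
bot.move_pose([.44,.165,.20],q(down(0))); look("g1")
print([ (t,bot.search_frame("wrist",t)[:1]) for t in ("gauge","gauge_glass")]); print(bot.read_clock())
a,b,c=[cv2.imread(f"pics/{n}.png") for n in("case1","pl1","g1")]
cv2.imwrite("pics/case1v.png",cv2.resize(a,(800,600)))
for n,i in(("pl1v",b),("g1v",c)): cv2.imwrite(f"pics/{n}.png",cv2.resize(i,(800,600)))
```

```text
[('pliers', [{'bbox': [247.5, 144.9, 14.1, 59.4], 'confidence': 0.77}]), ('holder', [{'bbox': [200.6, 119.7, 76.6, 69.4], 'confidence': 0.84}]), ('screwdriver', [{'bbox': [199.5, 149.8, 27.8, 33.1], 'confidence': 0.98}])]
[('gauge', [{'bbox': [205.4, 140.5, 92.0, 66.4], 'confidence': 0.98}]), ('gauge_glass', [{'bbox': [241.3, 140.4, 43.1, 49.1], 'confidence': 0.87}])]
8.7833
```

View pics/case1v.png

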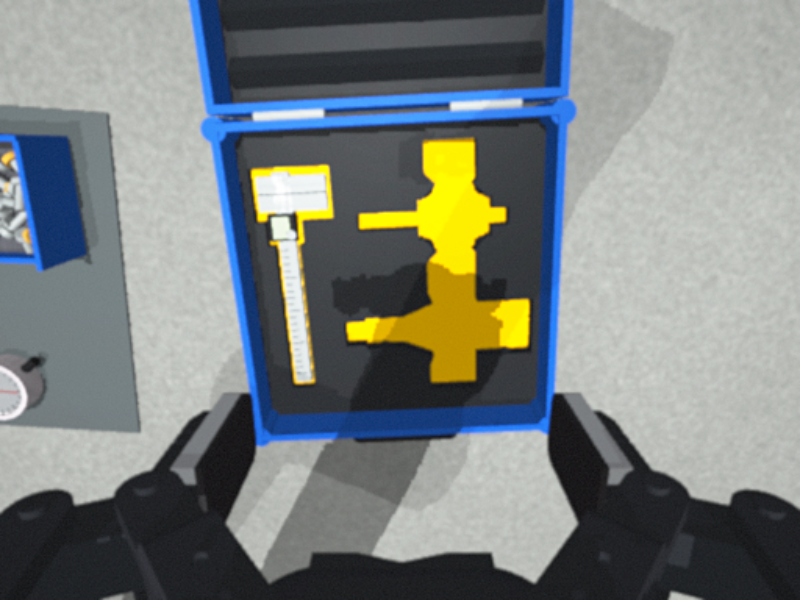

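View pics/pl1v.png

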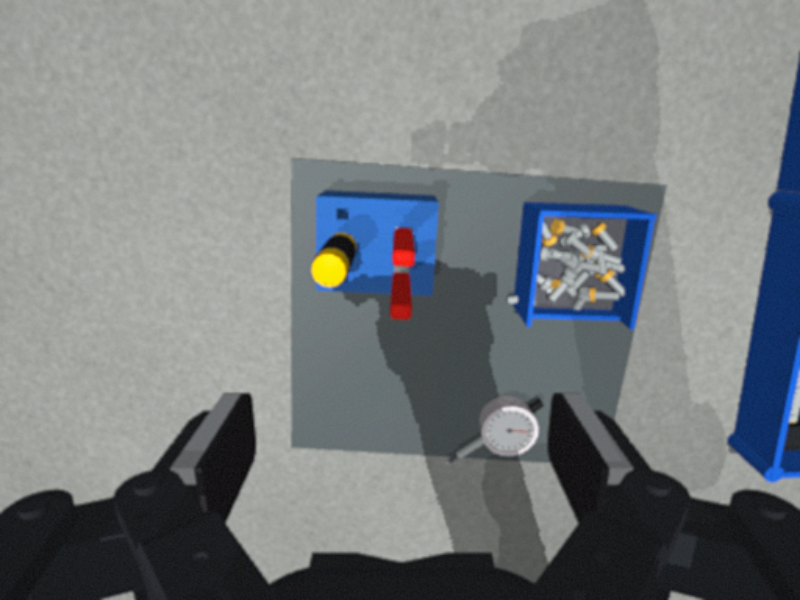

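View pics/g1v.png

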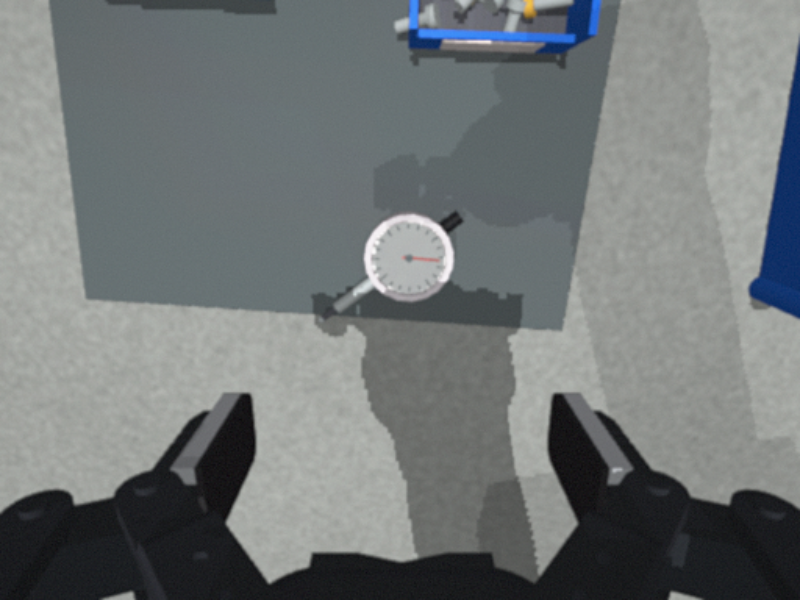

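The wrist views show three things, in 800x600 px:
- **Case:** the trough's yellow runs from rows 140 to 382 and columns 425 to 476.
- **Gauge:** the bezel centre is at (409,257) and the stem end at (335,313).
- **Pliers:** the handle tops are at about (403,258) and (401,310), with the screwdriver to their left.

Next I'll fit the poses.

```bash
cat > fit.py <<'E'
from h import *
from scipy.optimize import least_squares
s=1/1.5625
K,E=load("case1")
P=np.array([(-105,-26,26),(-105,-68,12),(112,-26,26),(112,-68,12),(-131,128,60),(-131,-128,60),(-125,122,26),(-125,-122,26)])/1e3
U=np.array([(431,382),(476,381),(423,140),(476,139),(260,442),(549,431),(271,413),(546,405)])*s
def w(p,P): c,n=np.cos(p[2]),np.sin(p[2]); return np.c_[p[0]+c*P[:,0]-n*P[:,1],p[1]+n*P[:,0]+c*P[:,1],P[:,2]]
def proj(X): Y=X@E[:3,:3].T+E[:3,3]; Y=Y@K.T; return Y[:,:2]/Y[:,2:]
r=least_squares(lambda p:(proj(w(p,P))-U).ravel(),[.554,-.211,0],loss="soft_l1",f_scale=1)
print("case",r.x.round(4),(proj(w(r.x,P))-U).round(1).tolist()); np.save("case.npy",r.x)
Kg,Eg=load("g1")
im=cv2.imread("pics/g1.png"); m=(im.min(2)>150).astype(np.uint8); m[:120]=0;m[220:]=0;m[:,:220]=0;m[:,300:]=0
m=cv2.morphologyEx(m,cv2.MORPH_OPEN,np.ones((5,5)));c=max(cv2.findContours(m,0,1)[0],key=cv2.contourArea); e=cv2.fitEllipse(cv2.convexHull(c)); print("ell",e)
g=px2w([e[0]],.026,Kg,Eg)[0]; st=px2w([np.array((335,313))*s,np.array((458,217))*s],.013,Kg,Eg); print("gauge",g,st.round(4).tolist(), [np.degrees(np.arctan2(*(p-g)[1::-1])) for p in st],np.linalg.norm((st-g)[:,:2],axis=1), np.degrees(np.arctan2(*(st[0]-st[1])[1::-1])))
Kp,Ep=load("pl1")
print("handle",px2w(np.array([(403,258),(401,311)])*s,.169,Kp,Ep).round(4).tolist())
h=px2w(np.array([(318,197),(437,199),(432,295),(317,290)])*s,.055,Kp,Ep); print("holder",h.round(4).tolist(),h.mean(0))
m=px2w(np.array([(292,158),(665,184),(292,448)])*s,.003,Kp,Ep); d=m[0]-m[1];print("mat yaw",np.degrees(np.arctan2(d[1],d[0]))-90,(m[0]-m[2]).round(3))
print("screwtop",px2w(np.array([(329,268)])*s,.14,Kp,Ep))
E
python3 fit.py
```

```text
case [ 0.5526 -0.208   0.0415] [[0.2, 4.6], [-0.6, -0.4], [0.9, 0.3], [-0.2, -0.6], [-1.8, -0.4], [2.2, -0.4], [1.0, 1.0], [-6.6, -0.2]]
ell ((259.2195129394531, 165.19273376464844), (53.65019226074219, 64.19742584228516), 65.07456970214844)
gauge [0.44728105 0.16298619 0.026     ] [[0.4056, 0.2111, 0.013], [0.4717, 0.1285, 0.013]] [np.float64(130.9044739653311), np.float64(-54.74774647084113)] [0.06369998 0.04224031] 128.65127715430788
handle [[0.6583, 0.2686, 0.169], [0.624, 0.2699, 0.169]]
holder [[0.6826, 0.3373, 0.055], [0.681, 0.2406, 0.055], [0.5993, 0.2432, 0.055], [0.6038, 0.3421, 0.055]] [0.64164219 0.29078666 0.055     ]
mat yaw -3.874173425383617 [ 0.3  -0.02 -0.  ]
screwtop [[0.64469743 0.31847128 0.14      ]]
```

Run:
```python
from h import *
K,E=load("g1"); print(px2w([np.array((409,257))/1.5625],.026,K,E))
bot.move_pose([.4457,.1615,.12],q(down(np.radians(128.7)))); im,K,E=look("g2")
d=bot.search_frame("wrist","gauge_glass")[0]; print(d)
b=d["bbox"]; print(px2w([(b[0]+b[2]/2,b[1]+b[3]/2)],.0255,K,E))
cv2.imwrite("pics/g2v.png",cv2.resize(im[:,:,::-1],(800,600)))
```

```text
[[0.44801054 0.16044614 0.026     ]]
{'bbox': [230.5, 165.6, 58.7, 59.3], 'confidence': 0.94}
[[0.4484267  0.16251974 0.0255    ]]
```

View pics/g2v.png

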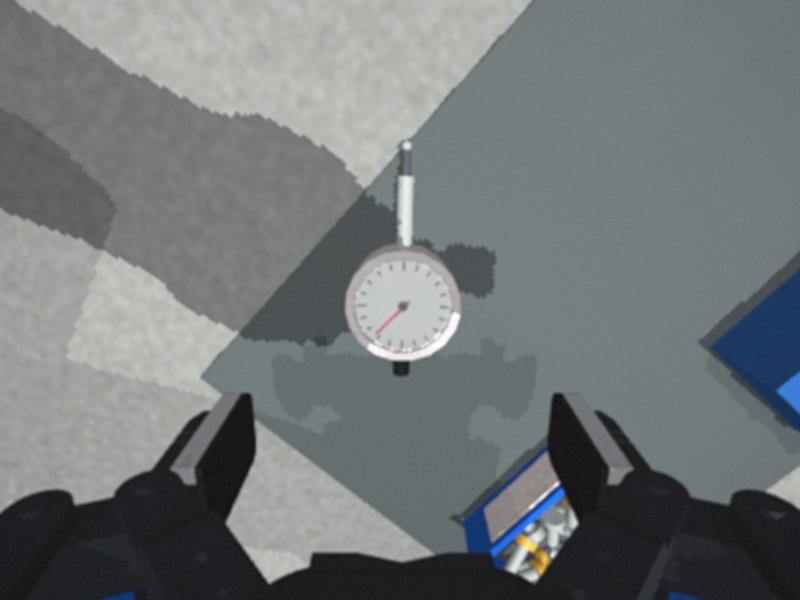

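The hover view shows the bezel centred at (403,303), the stem end at (406,145) and the cap at (401,370). The gauge is nearly aligned with the tool. I'll grasp it now.

Run:
```python
from h import *
K,E=load("g2"); s=1/1.5625
t=px2w([np.array((406,142))*s],.013,K,E)[0]; g=px2w([np.array((402.5,304))*s],.026,K,E)[0]
d=t-g; yaw=np.arctan2(d[1],d[0]); print(g,np.linalg.norm(d[:2]),np.degrees(yaw))
c=t[:2]-.078*d[:2]/np.linalg.norm(d[:2]); print("c from stem",c)
g=(g[:2]+c)/2
Q=q(down(yaw))
bot.set_gripper(1.0)
bot.move_linear([*g,.06],.15,Q)
f=bot.move_linear([*g,.006],.08,until_force=8); print(f,bot.read_position())
bot.set_gripper(0,60); print("w",bot.read_gripper_width(),bot.read_finger_force())
bot.move_linear([*g,.16],.15); print(bot.read_gripper_width(),bot.read_finger_force(),bot.read_ft_force(),bot.read_clock())
im,K,E=look("g3"); cv2.imwrite("pics/g3v.png",cv2.resize(im[:,:,::-1],(800,600)))
```

```text
[0.44662316 0.16200011 0.026     ] 0.07586339778123108 127.49908553165099
c from stem [0.44792382 0.16030501]
False [0.44760206 0.1612233  0.00631634]
w 0.6387455062678862 63.60559970140457
0.6454686606488016 63.47341865301132 [ 0.44915859  0.21007043 -2.26874208] 15.4
```

View pics/g3v.png

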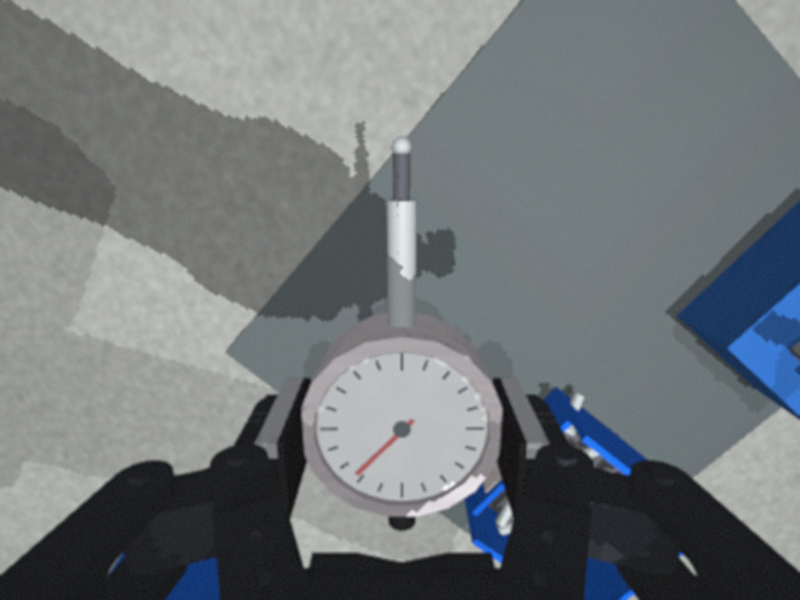

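The gauge is held square and centred: glass at (402,429), stem end at (401,146). I'll carry it to a hover over its cutout.

```bash
cat >> h.py <<'E'
def case2w(p): x,y,a=np.load("case.npy"); c,n=np.cos(a),np.sin(a); p=np.array(p)/1e3; return np.array([x+c*p[0]-n*p[1],y+n*p[0]+c*p[1],p[2]])
def cyaw(): return np.load("case.npy")[2]
E
sed -i 's/(-105,-26,26),//; s/,(-125,-122,26)\])/])/; s/(431,382),//; s/,(546,405)\])/])/' fit.py; python3 fit.py | head -1
python3 - <<'E'
from h import *
K,_=load("g3"); H=bot.calibration("wrist")["hand_eye"]
def tool(uv,z): 
    return px2w([np.array(uv)/1.5625],z,K,np.linalg.inv(H))[0]
o=tool((402,429),-.019); t=tool((401.5,141),-.0067); print("offset",o,t,t[0]-o[0])
ox=(o[0]+t[0]-.078)/2; print(ox); np.save("gox.npy",ox)
y=cyaw()+np.pi/2
Q=down(y); p=case2w([50,-50,12])-ox*np.array([np.cos(y),np.sin(y),0]); print(p)
bot.move_pose([*p[:2],.16],q(Q))
bot.move_linear([*p[:2],.085],.1)
im,K,E=look("c2"); cv2.imwrite("pics/c2v.png",cv2.resize(im[:,:,::-1],(800,600))); print(bot.read_clock(),bot.read_position())
E
```

```text
case [ 0.5525 -0.2075  0.0394] [[-1.0, -0.2], [0.8, 0.5], [-0.4, -0.3], [-2.4, -0.5], [1.6, -0.1], [0.5, 1.0]]
offset [ 0.000343    0.00066631 -0.019     ] [ 0.07672763  0.00050609 -0.0067    ] 0.07638463464732169
-0.0004646865405262407
[ 0.60436526 -0.25504835  0.012     ]
18.0333 [ 0.60506093 -0.25537628  0.08595813]
```

View pics/c2v.png

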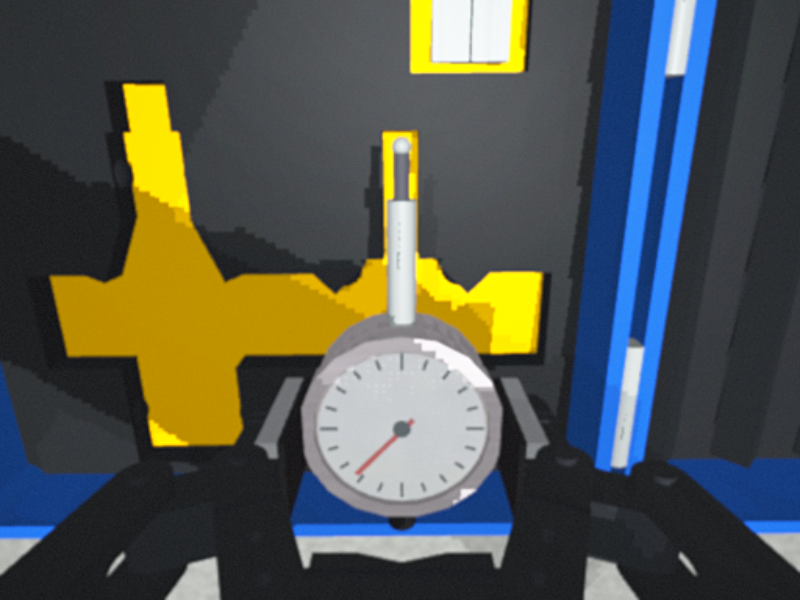

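```bash
cat > fit2.py <<'E'
from h import *
from scipy.optimize import least_squares
K,E=load("c2")
# (case point mm, px 800, which: u,v)
D=[((50,30,12),(0,132),'v'),((112,-47,12),(541,312),'u'),((-105,-47,12),(60,316),'u'),((100,-26,26),(0,271.5),'v'),((-90,-26,26),(0,276),'v'),((100,-68,12),(0,354),'v'),((-90,-68,12),(0,356),'v'),((-48,48,12),(0,84),'v')]
P=np.array([d[0] for d in D])/1e3
def w(p): c,n=np.cos(p[2]),np.sin(p[2]); return np.c_[p[0]+c*P[:,0]-n*P[:,1],p[1]+n*P[:,0]+c*P[:,1],P[:,2]]
def res(p):
    Y=(w(p)@E[:3,:3].T+E[:3,3])@K.T; Y=Y[:,:2]/Y[:,2:]*1.5625
    return np.array([Y[i,0 if d[2]=='u' else 1]-d[1][0 if d[2]=='u' else 1] for i,d in enumerate(D)])
p0=np.load("case.npy"); print(res(p0).round(1))
r=least_squares(res,p0,loss="soft_l1",f_scale=2); print(r.x.round(4),res(r.x).round(1)); np.save("case2.npy",r.x)
y=r.x[2]+np.pi/2; print((r.x-p0).round(4))
E
python3 fit2.py; python3 -c "
from h import *
print(cam_T('wrist').round(4)-load('c2')[1].round(4))" | head -2
```

```text
[ 0.6 -4.9 -5.   3.9 -0.7  1.1 -0.9  0.4]
[ 0.5543 -0.2072  0.0461] [-1.   0.1 -0.1  1.6  0.1 -0.8 -0.3  0.5]
[0.0018 0.0004 0.0067]
[[ 0.e+00  0.e+00  4.e-04 -2.e-04]
 [-1.e-04  0.e+00  3.e-04 -2.e-04]
```

Run:
```python
from h import *
K,E=load("c2"); im=cv2.imread("pics/c2.png").astype(int)
yel=(im[:,:,2]-im[:,:,0]>90)&(im[:,:,1]>80)
for r in (86,90,95,150,160): 
    c=np.flatnonzero(yel[r,200:300])+200; print(r,c.min() if len(c) else 0,c.max() if len(c) else 0)
for n in("case.npy","case2.npy"):
    x,y,a=np.load(n); c,s=np.cos(a),np.sin(a)
    for p in [(50,30,12),(44,25,12),(44,25,26),(56,25,12),(56,25,26),(44,15,12),(56,15,12)]:
        p=np.array(p)/1e3; X=np.array([x+c*p[0]-s*p[1],y+s*p[0]+c*p[1],p[2]]); Y=K@(E[:3,:3]@X+E[:3,3]); print(n,(p*1e3).round(),(Y[:2]/Y[2]).round(1))
```

```text
86 244 266
90 245 267
95 245 267
150 246 247
160 246 247
case.npy [50. 30. 12.] [255.   84.9]
case.npy [44. 25. 12.] [245.6  93.1]
case.npy [44. 25. 26.] [244.8  93.5]
case.npy [56. 25. 12.] [264.4  93.1]
case.npy [56. 25. 26.] [265.   93.5]
case.npy [44. 15. 12.] [245.7 109.3]
case.npy [56. 15. 12.] [264.3 109.3]
case2.npy [50. 30. 12.] [257.6  83.8]
case2.npy [44. 25. 12.] [248.2  92.2]
case2.npy [44. 25. 26.] [247.6  92.5]
case2.npy [56. 25. 12.] [267.1  92. ]
case2.npy [56. 25. 26.] [267.8  92.3]
case2.npy [44. 15. 12.] [248.4 108.4]
case2.npy [56. 15. 12.] [267.  108.2]
```

Run:
```python
from h import *
np.save("case.npy",[.5527,-.2073,.0430])
y=cyaw()+np.pi/2; ox=np.load("gox.npy")
p=case2w([50,-50,12])-ox*np.array([np.cos(y),np.sin(y),0]); print(p)
bot.move_linear([*p[:2],.05],.06,q(down(y))); bot.wait(.3)
a=bot.read_position(); e=np.array(a[:2])-p[:2]; print("err",e,bot.read_ft_force())
f=bot.move_linear([*(p[:2]-e),.028],.03,until_force=6); print(f,bot.read_position(),bot.read_ft_force())
```

```text
[ 0.60478314 -0.25464019  0.012     ]
err [ 0.00021817 -0.00012226] [ 0.34866806  0.07050926 -1.92191003]
False [ 0.60470405 -0.25460928  0.02811935] [-0.10673212  0.39154444 -2.15844042]
```

Run:
```python
from h import *
bot.set_gripper(0,100)
p=np.array(bot.read_position())
for z in (.022,.018,.015,.0135):
    f=bot.move_linear([*p[:2],z],.03,until_force=30); bot.wait(.15)
    print(z,f,np.round(bot.read_position(),4),np.round(bot.read_ft_force(),1))
    if f: break
print(bot.read_clock(),bot.read_gripper_width())
```

```text
0.022 False [ 0.6048 -0.2546  0.0218] [ 2.  -0.3 -3.6]
0.018 False [ 0.6047 -0.2546  0.0178] [ 1.3 -1.  -3.1]
0.015 False [ 0.6051 -0.2548  0.0162] [-0.1  1.   5.4]
0.0135 False [ 0.6052 -0.2549  0.0161] [-3.7  1.9 15.6]
21.9 0.6302367953195399
```

Run:
```python
from h import *
p=np.array(bot.read_position())
f=bot.move_linear([*p[:2],.0115],.03,until_force=25); print(f,np.round(bot.read_position(),4),np.round(bot.read_ft_force(),1))
bot.move_linear([*p[:2],.0165],.03)
bot.set_gripper(.82); bot.move_linear([*p[:2],.10],.15); im,K,E=look("c3")
cv2.imwrite("pics/c3v.png",cv2.resize(im[:,:,::-1],(800,600))); print(bot.read_clock())
```

```text
False [ 0.6052 -0.2548  0.0161] [-8.8  5.9 28.1]
23.5333
```

View pics/c3v.png

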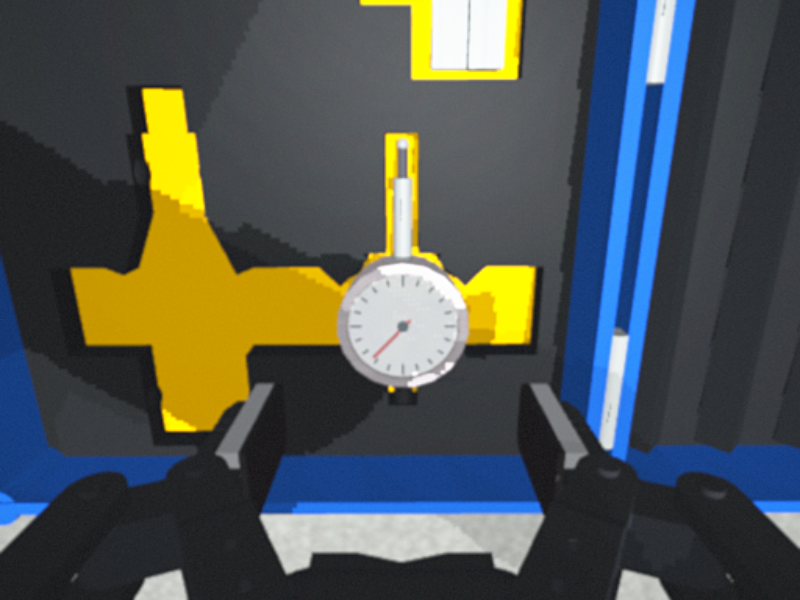

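The gauge sits centred in its cutout, with the dial at (403,322) and the stem end at (402,145) inside the slot. It took 28 N without moving further, so it is home. Now the pliers, gripped from the side.

```bash
cat >> h.py <<'E'
A=np.radians(14); ZG=.018; TD=.007
def pl(O,xp,zp,back=0,a=A):  # TCP pose for pliers origin O, axes
    xp,zp=np.array(xp,float),np.array(zp,float); tz=np.cos(a)*xp-np.sin(a)*zp
    return np.array(O)+ZG*zp+(TD-back)*tz, q(rot(tz,zp))
def pick(dz=0,back=0):
    az=np.radians(87.7); return pl([.641,.269,.089+dz],[np.cos(az),np.sin(az),0],[0,0,1],back)
def place(dz=0,a=A):
    c=cyaw(); return pl(case2w([-48,-34,19])+[0,0,dz],[0,0,-1],[np.sin(c),-np.cos(c),0],0,a)
E
python3 - <<'E'
from h import *
for n,(p,r) in dict(hi=pick(.13,.08),pre=pick(0,.08),at=pick(),lift=pick(.17),pl=place(.15),pl0=place(0)).items():
    s=bot.solve_ik(p,r); print(n,p.round(3),None if s is None else np.round(s,2))
E
```

```text
hi [0.638 0.198 0.255] [-0.27  0.83  0.04  1.52  1.24  0.81]
pre [0.638 0.198 0.125] [-0.27  1.    0.01  1.32  1.24  0.81]
at [0.641 0.276 0.105] [-0.15  0.95 -0.12  0.91  1.3   1.15]
lift [0.641 0.276 0.275] [-0.15  0.72 -0.06  1.19  1.3   1.15]
pl [ 0.507 -0.26   0.162] [-0.7   0.53 -0.09  1.12  0.18 -2.33]
pl0 [ 0.507 -0.26   0.012] [-0.7   0.69 -0.23  0.82  0.18 -2.33]
```

```bash
sed -i 's/TD=.007/TD=.0055/' h.py
python3 - <<'E'
from h import *
bot.move_linear(list(np.array(bot.read_position())[:2])+[.20],.25)
bot.move_pose(*pick(.13,.08)); bot.set_gripper(.85)
p,r=pick(0,.08); print(bot.move_linear(p,.15,until_force=10))
p,r=pick(); print(bot.move_linear(p,.08,until_force=8), np.round(bot.read_position(),4),p.round(4),np.round(bot.read_ft_force(),1))
im,K,E=look("p2"); cv2.imwrite("pics/p2v.png",cv2.resize(im[:,:,::-1],(800,600))); print(bot.read_clock())
E
```

```text
False
False [0.6414 0.2741 0.1059] [0.6412 0.2743 0.1057] [-0.1  0.2 -0.1]
28.1167
```

View pics/p2v.png

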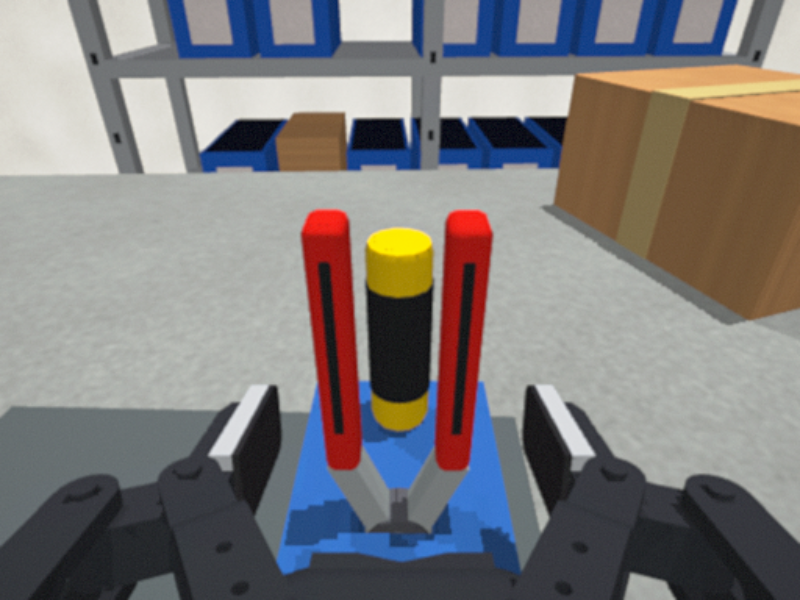

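The pliers are between the fingers, with handle tops at columns 302–351 and 442–491 and centre 396. They look about 4 mm deeper than planned, leaning roughly 2° towards the screwdriver. I'll shift the tool by that amount and grip.

Run:
```python
from h import *
w=np.array(bot.read_tool_rot()); M=R.from_quat(w[[1,2,3,0]]).as_matrix()
p=np.array(bot.read_position())+M@[0,-.0012,.0045]
bot.move_linear(p,.05,until_force=8)
bot.set_gripper(0,20); print(bot.read_gripper_width(),np.round(bot.read_ft_force(),1))
bot.set_gripper(0,100); print(bot.read_gripper_width(),np.round(bot.read_ft_force(),1))
p=np.array(bot.read_position()); print(bot.move_linear(p+[0,0,.08],.08,until_force=25),np.round(bot.read_ft_force(),1))
bot.move_linear(p+[0,0,.17],.15); print(np.round(bot.read_ft_force(),1),bot.read_gripper_width(),bot.read_clock())
im,K,E=look("p3"); cv2.imwrite("pics/p3v.png",cv2.resize(im[:,:,::-1],(800,600)))
```

```text
0.5287007272019276 [-0.5 -0.5  0.6]
0.5098041375518779 [-1.5 -0.7  0.6]
False [ 0.2  0.2 -1.6]
[-0.1 -0.1 -2.7] 0.5126054023688307 30.8333
```

View pics/p3v.png

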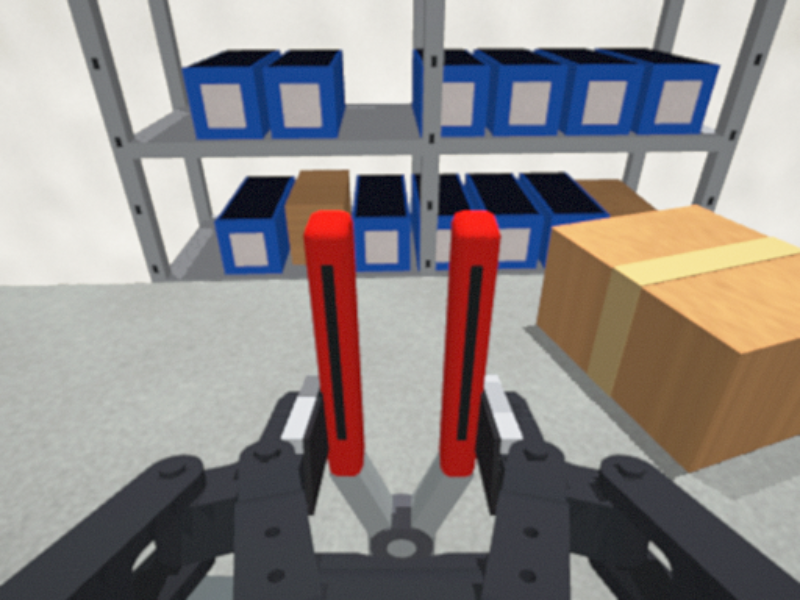

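Pliers are held, centred at column 402. Next I'll carry them over and lower with force checks.

```bash
sed -i 's/^A=.*/A=np.radians(11.5); ZG=.0172; TD=.004/' h.py
python3 - <<'E'
from h import *
np.save("case.npy",[.5530,-.2073,.0430])
p,r=place(.20); print(p,bot.solve_ik(p,r))
bot.move_pose(p,r)
p,r=place(.04); bot.move_linear(p,.15); bot.wait(.3)
e=np.array(bot.read_position())-p; print("e",e.round(4),bot.read_gripper_width(),np.round(bot.read_ft_force(),1))
E_=cam_T("wrist"); im,K,E=look("p4")
# held pliers vs yellow: columns of red/yellow
for dz in (.02,.012,.008,.005,.002):
    p,r=place(dz); f=bot.move_linear(p-[e[0],e[1],0],.04,until_force=8); bot.wait(.1)
    print(dz,f,(np.array(bot.read_position())-p).round(4),np.round(bot.read_ft_force(),1))
    if f: break
print(bot.read_clock())
E
```

```text
[ 0.50721101 -0.2597193   0.2150803 ] [-0.68335548  0.46693136 -0.03991575  1.19825847  0.14960488 -2.30723232]
e [ 0.0003 -0.0002  0.0005] 0.5110618809010453 [ 0.1 -0.  -2.8]
0.02 False [-0.0001  0.0001  0.0002] [ 0.   0.1 -2. ]
0.012 False [-0.0003  0.0002 -0.0001] [-0.3  0.4 -2.2]
0.008 False [-0.0003  0.0002 -0.    ] [-0.9  0.4 -2.1]
0.005 False [-0.0003  0.0002 -0.0001] [-0.4 -0.1 -2.2]
0.002 False [-0.0003  0.     -0.0002] [ 0.7 -1.2 -3.9]
37.6167
```

Run:
```python
from h import *
for dz in (0,-.002,-.004,-.006,-.008):
    p,r=place(dz); f=bot.move_linear(p,.03,until_force=25); bot.wait(.15)
    print(dz,f,(np.array(bot.read_position())-p).round(4),np.round(bot.read_position()[2],4),np.round(bot.read_ft_force(),1),np.round(bot.read_moment(),2))
    if f or bot.read_ft_force()[2]>18: break
print(bot.read_clock(),bot.read_gripper_width())
```

```text
0 False [-0.0001 -0.     -0.0001] 0.015 [-0.2 -1.  -3. ] [-0.55  0.02 -0.01]
-0.002 False [ 0.0002 -0.0001  0.0002] 0.0133 [-0.7 -1.   1.1] [-0.22 -0.09 -0.03]
-0.004 False [ 0.0003 -0.0003  0.001 ] 0.012 [-1.2 -2.7  7.8] [0.31 0.38 0.19]
-0.006 False [ 0.0003 -0.0004  0.0025] 0.0116 [-4.3 -1.8 18.7] [1.06 1.1  0.38]
39.2167 0.5109160178433847
```

```bash
cat >> h.py <<'E'
def press(zp,yaw,label,F=16,zmin=.0225):
    c=cyaw(); O=case2w([-48,-34,19]); xy=(O+zp*np.array([np.sin(c),-np.cos(c),0]))[:2]
    bot.move_pose([*xy,.06],q(down(yaw))); bot.wait(.1)
    z=.06
    f=bot.move_linear([*xy,.034],.1,until_force=4); f0=bot.read_ft_force()[2]
    while not f and z>zmin:
        z=.034 if z>.034 else z-.0015
        f=bot.move_linear([*xy,z],.03,until_force=F); n=bot.read_ft_force()[2]
        print(label,round(z,4),f,round(bot.read_position()[2],4),round(n-f0,1))
        if n-f0>F: break
    bot.move_linear([*xy,.06],.15)
E
python3 - <<'E'
from h import *
bot.set_gripper(.66); p=np.array(bot.read_position()); bot.move_linear([p[0],p[1],.08],.15); bot.set_gripper(.22)
press(.060,cyaw()-np.pi/2,"handles"); print(bot.read_clock())
E
```

```text
handles 0.034 False 0.0346 -1.1
handles 0.0325 False 0.0325 -0.1
handles 0.031 False 0.0309 -0.5
handles 0.0295 False 0.0293 -0.7
handles 0.028 False 0.0279 -1.4
handles 0.0265 False 0.0264 -0.2
handles 0.025 False 0.0262 8.7
handles 0.0235 False 0.0261 19.2
43.7833
```

Run:
```python
from h import *
bot.set_gripper(0); press(-.055,cyaw()+np.pi,"head"); print(bot.read_clock())
c=cyaw(); bot.move_pose([*case2w([40,-20,0])[:2],.25],q(down(c+np.pi/2)))
im,K,E=look("end"); im=im.astype(int)
red=(im[:,:,0]>120)&(im[:,:,1]<70)&(im[:,:,2]<70); v,u=np.nonzero(red)
def pr(p): X=case2w(p); Y=K@(E[:3,:3]@X+E[:3,3]); return (Y[:2]/Y[2]).round(1)
print("red bbox",u.min(),u.max(),v.min(),v.max(),"pred handle corners",pr((-71,-114,26)),pr((-25,-114,26)),pr((-71,-29,26)),pr((-25,-29,26)))
for t in("pliers","gauge","gauge_glass"): print(t,[(d["bbox"],round(d["confidence"],2)) for d in bot.search_frame("wrist",t)[:1]])
print("gauge pred: centre",pr((50,-50,34.3)),"dial l/r",pr((22,-50,36)),pr((78,-50,36)),"stem",pr((50,28,22)),"tip",pr((-48,46,25)),bot.read_clock())
```

```text
head 0.034 False 0.0346 1.0
head 0.0325 False 0.0325 0.3
head 0.031 False 0.0309 0.1
head 0.0295 False 0.0294 0.7
head 0.028 False 0.0279 0.1
head 0.0265 False 0.0264 0.6
head 0.025 False 0.0258 8.5
head 0.0235 False 0.0254 18.0
48.5417
red bbox 164 206 169 235 pred handle corners [167.2 234.7] [204.5 234.8] [161.1 167.5] [200.9 167.6]
pliers [([161.0, 99.7, 44.4, 134.7], 0.81)]
gauge [([244.0, 121.9, 49.0, 101.7], 0.66)]
gauge_glass [([248.2, 164.8, 37.9, 42.1], 0.73)]
gauge pred: centre [265.9 187.2] dial l/r [241.5 187.6] [290.4 187.6] stem [266.3 116.8] tip [176.4 100. ] 50.15
```

The contact heights show the handles home at 26 mm and the head at 25 mm. Both tools also match their predicted positions to within about 2 px, so I'm handing in.

```bash
python3 -c "
from cell import bot
print(bot.close_job())"
```

```text
the job is handed in; nothing more can be done
None
```

The gauge and pliers are both pressed home in their own cutouts, the caliper, screwdriver and bin were left untouched, and the job is handed in; the hand-in returned no verdict.

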